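# Load the cordless light tube in its desk charging cradle

## Task

Load the cordless light tube into its desk charging cradle: lay it down in both V rests with its brass contact end towards the charging dock, then slide it gently along the rests until it has pushed the dock's little sprung pin well in (feel for it, and don't ram the dock). Leaving the tube there, swing the hinged strap over it and press the red thumb tab down, no harder than it needs, until the strap clicks shut and holds; then let go of everything. Leave the mug, phone and mouse where they are.

Things in the scene. Friction and masses are not known exactly. Their poses are not given: they have to be found in the camera images.
- tube: light tube, 274 mm, 340 g: white barrel 40 mm thick, 230 long; black six-sided caps 20 long, 44 over the flats (lies on them, axis 22 mm up); orange ring and brass disc (18 wide, 2 thick) at the tail. Origin: mid-barrel, on the axis, its centre of mass; x along the axis to the tail, at the start within 0.65 rad of the cradle's x. Any roll about x will do. In the rests it slides with 2 to 4.5 N of friction
- tube_tail (a point): centre of the outer face of the tube's brass contact disc, 137 mm along x from the tube's origin
- cradle: fixed cradle, base plate x -100..200, y -60..60, 12 mm thick; two right-angled V rests 20 wide at x = -75 and 75, flanks to y = +-36, z = 72; room for fingers between. Origin midway between the rests, on the underside; x along the grooves to the dock, y to the strap's hinge side, z up. Seated, the tube's axis is at y = 0, z = 60 mm; keep its middle within 25 mm of x = 0 (the rests carry the barrel, not the caps)
- dock: black post 16 x 40 x 66 mm at cradle x = 172..188, origin under it on the base plate. Its set screw (18 mm thick) holds a sprung brass pin (10 mm), in line with the seated tube. The screw's setting varies, unmeasured: the free pin's tip is at cradle x = 128 to 152 mm, so feel for it. The pin gives 7 mm at 0.6 rising to 1.5 N, then is solid; friction keeps a released tube on it. Over 15 N bends it
- strap (a joint): strap angle, rad: 0 shut, 1.6 to 2.0 at the start (upright, leaning to +y), 2.1 its stop; light friction holds it. A steel bridge 18 mm wide at cradle x = -75: from the hinge up 32, 84 level to -y over the tube, then a lug with a tongue. A sprung pad meets the tube at 0.06. From 0.12 the tongue forces a spring catch and snaps under it near 0.05: 8 to 16 N on the tab, else it springs up. Over 35 N bends it
- strap_hinge (a point): the strap's hinge pin: in the cradle's frame x = -75, y = 42, z = 60 mm; the hinge axis runs along the cradle's x
- strap_tab (a point): middle of the top (outer) face of the red thumb tab (22 x 22 x 5 mm) at the strap's free end; moves with it, 94 mm out from the hinge along the strap and 32 mm across. Strap shut: facing up, at cradle x = -75, y = -52, z = 92 mm
- mug: bystander: a white mug 80 mm wide, 92 mm tall, origin under its middle
- phone: bystander: a black phone 74 x 152 x 9 mm, lying flat, origin under its middle
- mouse: bystander: a white computer mouse 105 x 60 x 29 mm, origin under its middle

How it is judged:
By the outcome, as a careful person would: the job done as asked, in the order asked, and still so for the second after the job is handed in, with the robot touching nothing.
It also fails if it takes over 69 s, if anything falls off the work surface, if the arm or the gripper's body presses on something with over 40 N, if the wrist force passes 120 N, or if a joint passes its speed limit or range.

## Robot

A 7-joint arm with a two-finger parallel gripper is mounted at the origin on the work surface. World frame = base frame: x ahead of the robot, y to its left, z up, the work surface at z = 0. Lengths are in m, angles in rad, forces in N, time in s.
With the tool pointing down it reaches from about 0.425 to 0.875 m from the base axis. Payload 9.9 kg.
Tool frame: the origin (TCP) lies at the very end of the fingers, on their centre line; the grasp point (between the pads) lies 19 mm behind it (env.grip_point_offset is the distance from the TCP to the grasp point, in m); z points along the fingers, y is the line along which they close (so a half turn about z gives the same grasp; the last joint's range is limited). The gripper opens to 85 mm and grips with 20 to 120 N. Pads are 22 mm wide; open, the fingers measure 114 mm over their backs; the gripper's body (76 mm by 85 mm) begins 54 mm behind the grasp point. The pads swing forward as they close: fully open they stand 13 mm farther back than shut.
Start: joints at [1.254, 0.576, 0.025, 1.437, -0.015, 1.129, -0.057], TCP at [0.156, -0.657, 0.231] pointing down, gripper open.
Joint ranges: [-2.76, 2.76], [-0.34, 2.15], [-1.52, 1.57], [0.19, 2.46], [-1.09, 4.23], [0.17, 1.99], [-2.82, 2.82]. Speed limits (rad/s): [2.22, 2.22, 3.01, 3.01, 3.14, 3.14, 3.14].

## Interface

Orientations are given as a unit quaternion [w, x, y, z].
In Python, from station import env gives the robot as it stands.
- The arm moves only by the shell command python3 -m pendant 'ROWS' [FORCE]. ROWS is text: rows parted by semicolons, each of 5 numbers parted by spaces: the shift along the world's x, y, z in mm, then the turn about the world's z in rad, then the finger opening in mm, from 0 to 85.4. A call has exactly 10 rows; each row is the pose to reach, as a shift and turn from the pose commanded when the call began; what a row does not reach only later rows make up. A row lasts 1/8 s, in which the tool goes at most 62.5 mm and 10.7 degrees, less where a joint would pass 70% of its speed; a pose out of reach is approached as far as the arm can. A call with a gripper value outside its range is refused whole. The fingers move at their own pace and stop on an object; FORCE is the grip in N (left out, the last holds). Time passes only in rows, so rows that repeat a pose let the fingers close, or fill a call up. It gives the time, the measured TCP pose, the force, the opening and the grip force at its end, in the units of the state.
- env.sense(): the state, without advancing time (a new reading comes with each control period).
- env.grab_frame(name): name is "scene" or "top"; returns the picture (480x640x3 uint8, blue, green, red); there is no depth.
- env.camera_model(name): a dict with "fx", "fy", "cx", "cy" (pixels), "view" (4x4, takes a point from world to camera coordinates). Camera axes: x right, y down, z forward; pixel columns grow to the right and rows downward; lengths in m; the calibration is good to about 2 mm. A picture is of the moment at which its call begins. camera_model takes no time and is no camera call.
- env.finish_job(): hands the job in; it is judged then, once.
Trained networks look in the newest picture that a camera, given by its name, has taken for a name from the list of things; names that differ only in an ending like _2 or _b are one class to them, and where a whole thing is asked for, a point or a joint stands for the part that bears it (a point fixed in the world has none). Each returns a list of dicts, best first, with "confidence" (0 to 1); they miss things now and then, are a little off and sometimes report something else, mostly with a low value. They report only what shows in the picture. A call takes as long as a camera call.
- env.spot_in(camera, target): "rect" ([centre column, centre row, width, height] in pixels, round what is visible of it).
The state is a dict: "t": time; "joint_pos": joint angles; "dq": joint speeds; "joint_efforts": joint torques, N m; "eef_pos": TCP position; "orientation": TCP orientation; "wrist_force": force on the tool from outside, world axes, zero at the start; "wrist_torque": the same for the moment, N m; "gripper_width": opening from 0.0 (shut) to 1.0 (fully open); "gripper_force": force on a finger pad.
Only numpy, scipy, OpenCV 4.12 (cv2) and the standard library are available. Lean on these libraries where they do the work, as an engineer would, in place of code of your own. Each camera call takes 0.05 s, during which the arm holds its last target. There are 200 camera calls.

## Working session

There is one attempt and no reset: what is moved stays moved. The work goes in short steps, Python scripts to look and compute and a shell command to move; the robot and the scene stay as the last step left them, time stands still between calls to the robot, and variables do not carry over. Pictures are saved under pics/ and viewed, at most 10 in all, crops included, and the job is handed in when it is done.

```bash
mkdir -p pics; ls; python3 - <<'E'
from station import env
import cv2,numpy as np
np.set_printoptions(precision=4,suppress=True)
for c in("scene","top"):
    im=env.grab_frame(c);cv2.imwrite(f"pics/{c}0.png",im)
    m=env.camera_model(c);print(c,m["fx"],m["fy"],m["cx"],m["cy"]);print(np.array(m["view"]))
    for t in("tube","tube_tail","cradle","dock","strap","strap_tab"):
        print(t,[(np.round(d["rect"]),round(d["confidence"],2)) for d in env.spot_in(c,t)][:2])
s=env.sense();print(s)
E
```

```text
pics
scene 451.77957449731684 451.77957449731684 312.83974057335496 240.92362056704752
[[ 0.5717  0.8204  0.0068 -0.344 ]
 [ 0.6091 -0.4189 -0.6734 -0.2809]
 [-0.5496  0.3891 -0.7393  1.703 ]
 [ 0.      0.      0.      1.    ]]
tube [(array([251., 297.,  32.,  86.]), 0.79)]
tube_tail [(array([250., 298.,  34.,  88.]), 0.57)]
cradle [(array([351., 230.,  99., 104.]), 0.55)]
dock [(array([385., 257.,  21.,  20.]), 0.86)]
strap []
strap_tab [(array([338., 194.,   9.,  35.]), 0.5)]
top 541.3347791692223 541.3347791692223 323.09788687484087 229.05605171725242
[[-0.0073 -0.9999 -0.0122  0.0087]
 [-0.9947  0.0085 -0.1021  0.602 ]
 [ 0.1022  0.0114 -0.9947  1.5245]
 [ 0.      0.      0.      1.    ]]
tube [(array([401., 234.,  48.,  95.]), 0.9)]
tube_tail [(array([398., 234.,  44.,  91.]), 0.62)]
cradle [(array([275., 231.,  60., 111.]), 0.57)]
dock [(array([264., 191.,  20.,  28.]), 0.54)]
strap []
strap_tab [(array([258., 279.,  22.,   7.]), 0.64)]
{'t': 0.7, 'joint_pos': array([ 1.2542,  0.5757,  0.0249,  1.4371, -0.015 ,  1.129 , -0.0565]), 'dq': array([ 0.0006, -0.0002, -0.0013,  0.0007, -0.0014, -0.0004, -0.0009]), 'joint_efforts': array([  0.0002, -76.5299,   2.248 , -28.6257,   0.0152,   0.0029,
         0.    ]), 'eef_pos': array([ 0.1557, -0.6568,  0.2313]), 'orientation': array([0.    , 0.9932, 0.1161, 0.    ]), 'wrist_force': array([ 0.6432,  0.3324, -0.222 ]), 'wrist_torque': array([ 0.0267,  0.0206, -0.0105]), 'gripper_force': 0.0, 'gripper_width': 0.9978998545049429}
```

```bash
python3 - <<'E'
import cv2
a=cv2.imread("pics/top0.png")[150:310,220:460];cv2.imwrite("pics/topc.png",cv2.resize(a,None,fx=3.3,fy=3.3,interpolation=cv2.INTER_CUBIC))
a=cv2.imread("pics/scene0.png")[160:360,210:450];cv2.imwrite("pics/scc.png",cv2.resize(a,None,fx=3,fy=3,interpolation=cv2.INTER_CUBIC))
E
```

```text
(no output)
```

View pics/topc.png

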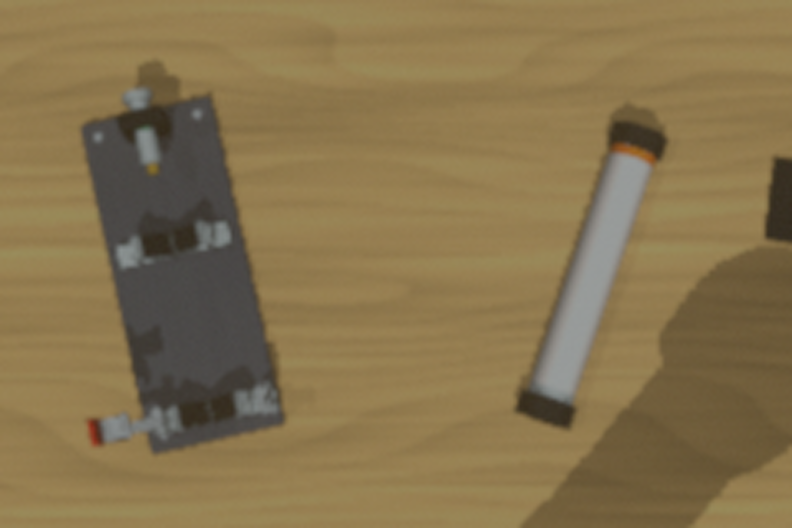

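View pics/scc.png

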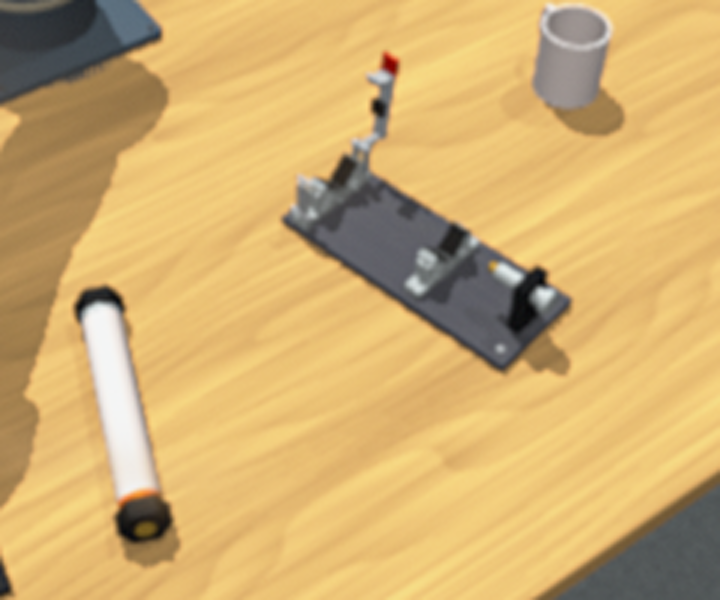

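View pics/top0.png

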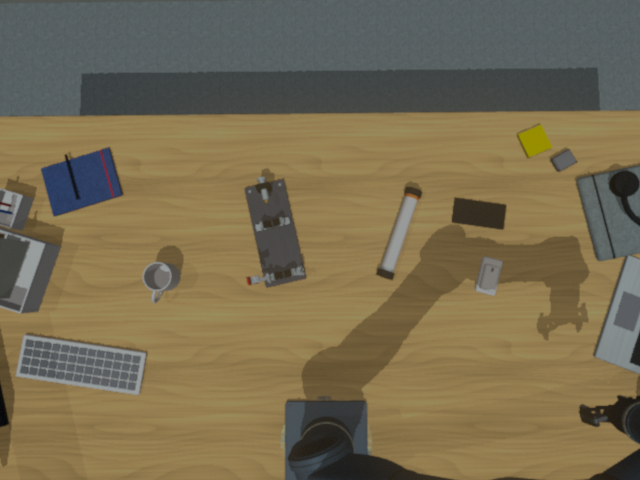

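```bash
cat > h.py <<'E'
from station import env
import numpy as np
from scipy.optimize import least_squares
np.set_printoptions(precision=4,suppress=True)
def back(c,px,z):
    m=env.camera_model(c);V=np.array(m["view"])
    d=V[:3,:3].T@[(px[0]-m["cx"])/m["fx"],(px[1]-m["cy"])/m["fy"],1];o=-V[:3,:3].T@V[:3,3]
    return o+d*(z-o[2])/d[2]
def proj(c,p):
    m=env.camera_model(c);V=np.array(m["view"]);q=V[:3,:3]@p+V[:3,3]
    return np.array([m["fx"]*q[0]/q[2]+m["cx"],m["fy"]*q[1]/q[2]+m["cy"]])
def cr2w(C,p):
    c,s=np.cos(C[2]),np.sin(C[2]);return np.array([C[0]+c*p[0]-s*p[1],C[1]+s*p[0]+c*p[1],p[2]])
def w2cr(C,p):
    c,s=np.cos(C[2]),np.sin(C[2]);d=np.array(p)-[C[0],C[1],0];return np.array([c*d[0]+s*d[1],-s*d[0]+c*d[1],d[2]])
E
python3 - <<'E'
from h import *
T=lambda u,v:(u/3.3+220,v/3.3+150)
S=lambda u,v:(u/3+210,v/3+160)
obs=[("top",T(85,125),(.2,.06,.012)),("top",T(211,94),(.2,-.06,.012)),("top",T(284,424),(-.1,-.06,.012)),("top",T(155,453),(-.1,.06,.012)),
("scene",S(570,300),(.2,.06,.012)),("scene",S(504,366),(.2,-.06,.012)),("scene",S(285,220),(-.1,-.06,.012))]
f=lambda C:np.concatenate([proj(c,cr2w(C,p))-px for c,px,p in obs])
r=least_squares(f,[.6,.1,.2]);C=r.x;print("cradle",C);print(r.fun.reshape(-1,2))
tip=back("top",T(152,172),.06);print("pin",w2cr(C,tip), w2cr(C,back("scene",S(490,266),.06)))
# tube ends
a=back("top",T(546,411),.03);b=back("top",T(638,138),.03);print("tube",a,b,np.linalg.norm(b-a),(a+b)/2,np.arctan2(*(b-a)[1::-1]))
a=back("scene",S(147,528),.022);print("disc scene",a)
for px,c in((T(96,432),"top"),(S(390,65),"scene")):
  print("tab", [w2cr(C,back(c,px,z)) for z in(.12,.14,.16)])
f=lambda a:np.concatenate([proj(c,cr2w(C,(-.075,.042-.094*np.cos(a[0])+.032*np.sin(a[0]),.06+.094*np.sin(a[0])+.032*np.cos(a[0]))))-px for px,c in((T(96,432),"top"),(S(390,65),"scene"))])
r=least_squares(f,[1.8]);print("ang",r.x,r.fun)
E
```

```text
cradle [0.5485 0.1337 0.2206]
[[-1.9307 -0.9942]
 [-0.281  -0.7907]
 [ 0.3366 -0.9877]
 [-1.168  -0.3178]
 [ 0.0809 -0.4413]
 [-1.6138  0.5917]
 [-2.9691 -1.2772]]
pin [0.1325 0.0022 0.06  ] [0.1347 0.0025 0.06  ]
tube [ 0.4704 -0.1726  0.03  ] [ 0.708  -0.2576  0.03  ] 0.25233349617770146 [ 0.5892 -0.2151  0.03  ] -0.34353096722880677
disc scene [ 0.7207 -0.2561  0.022 ]
tab [array([-0.0765,  0.0878,  0.12  ]), array([-0.0773,  0.085 ,  0.14  ]), array([-0.0781,  0.0821,  0.16  ])]
tab [array([-0.0932,  0.1134,  0.12  ]), array([-0.0786,  0.0946,  0.14  ]), array([-0.0641,  0.0758,  0.16  ])]
ang [1.6905] [-0.7334 -0.8802 -0.941  -0.3536]
```

```bash
python3 -m pendant '30 30 0 -0.04 85;75 80 0 -0.1 85;125 130 0 -0.16 85;175 180 0 -0.23 85;225 230 0 -0.29 85;275 280 -10 -0.36 85;325 330 -30 -0.43 85;370 380 -60 -0.5 85;410 420 -80 -0.55 85;435 445 -90 -0.576 85' 60
python3 - <<'E'
from h import *
import cv2
print(env.sense()["eef_pos"],env.sense()["orientation"])
for c in("scene","top"): cv2.imwrite(f"pics/{c}1.png",env.grab_frame(c))
a=cv2.imread("pics/top1.png")[170:290,360:440];a=cv2.resize(a,None,fx=5,fy=5,interpolation=cv2.INTER_CUBIC)
b=cv2.imread("pics/scene1.png")[240:360,220:300];b=cv2.resize(b,None,fx=5,fy=5,interpolation=cv2.INTER_CUBIC)
cv2.imwrite("pics/c1.png",np.hstack([a,b]))
E
```

```text
t: 1.95
eef_pos: [0.5714, -0.2313, 0.1504]
orientation: [0.0, 0.985, -0.171, 0.0]
wrist_force: [0.3, -0.9, -0.1]
gripper_width: 0.992
gripper_force: 0.0
[ 0.5714 -0.2313  0.1504] [ 0.0001  0.9852 -0.1714  0.0003]
```

View pics/c1.png

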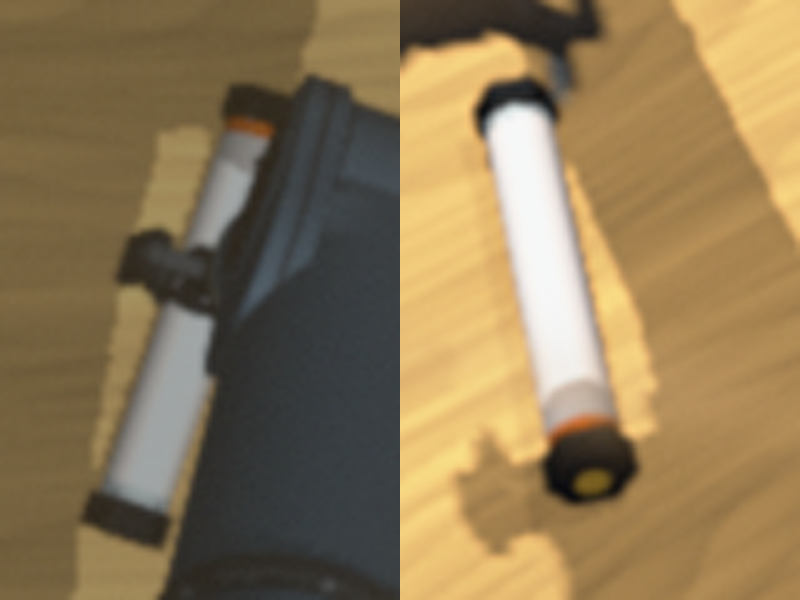

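```bash
python3 - <<'E'
from h import *
d=back("scene",(259,336.4),.022); h=back("scene",((517-400)/5+220,100/5+240),.03)
print(d,"yaw",np.arctan2(d[1]-h[1],d[0]-h[0]), "ctr",d[:2]-.137*np.array([np.cos(.344),-np.sin(.344)]))
E
python3 -m pendant '0 0 0 0 85;0 0 -15 0 85;0 0 -40 0 85;0 0 -70 0 85;0 0 -100 0 85;0 0 -122 0 85;0 0 -134 0 85;0 0 -136 0 85;0 0 -136 0 85;0 0 -136 0 85' 60
```

```text
[ 0.7218 -0.2568  0.022 ] yaw -0.3532840525576713 ctr [ 0.5928 -0.2105]
t: 3.3
eef_pos: [0.5699, -0.2329, 0.0152]
orientation: [-0.0, 0.985, -0.171, 0.0]
wrist_force: [-0.3, 2.7, 2.0]
gripper_width: 0.998
gripper_force: 1.6
```

```bash
python3 -m pendant '0 0 0 0 60;0 0 0 0 30;0 0 0 0 30;0 0 0 0 30;0 0 0 0 30;0 0 0 0 30;0 0 0 0 30;0 0 0 0 30;0 0 0 0 30;0 0 0 0 30' 60
```

```text
t: 4.55
eef_pos: [0.571, -0.2326, 0.0159]
orientation: [-0.0, 0.985, -0.171, 0.001]
wrist_force: [-0.2, 5.7, 10.0]
gripper_width: 0.442
gripper_force: 59.4
```

```bash
python3 -m pendant '0 0 0 0 85;0 0 0 0 85;0 0 0 0 85;4 -2 0 0 85;12 -4 -3 0 85;12 -4 -8 0 85;12 -4 -11 0 85;12 -4 -11 0 85;12 -4 -11 0 30;12 -4 -11 0 30' 60; python3 -m pendant '0 0 0 0 30;0 0 0 0 30;0 0 0 0 30;0 0 0 0 30;0 0 0 0 30;0 0 0 0 30;0 0 0 0 30;0 0 0 0 30;0 0 0 0 30;0 0 0 0 30' 60
python3 - <<'E'
from h import *
import cv2
s=env.sense();print(s["eef_pos"],s["orientation"],s["wrist_force"],s["wrist_torque"])
for c in("scene","top"): cv2.imwrite(f"pics/{c}2.png",env.grab_frame(c))
a=cv2.imread("pics/top2.png")[170:290,360:440];a=cv2.resize(a,None,fx=5,fy=5,interpolation=cv2.INTER_CUBIC)
b=cv2.imread("pics/scene2.png")[240:360,220:300];b=cv2.resize(b,None,fx=5,fy=5,interpolation=cv2.INTER_CUBIC)
cv2.imwrite("pics/c2.png",np.hstack([a,b]))
E
```

```text
t: 5.8
eef_pos: [0.5822, -0.2368, 0.004]
orientation: [0.0, 0.985, -0.171, 0.0]
wrist_force: [-0.3, -0.0, 0.1]
gripper_width: 0.596
gripper_force: 0.0
t: 7.05
eef_pos: [0.5823, -0.2367, 0.0043]
orientation: [-0.0, 0.985, -0.171, 0.0]
wrist_force: [-0.8, 1.2, 6.3]
gripper_width: 0.447
gripper_force: 60.0
[ 0.5823 -0.2367  0.0043] [-0.      0.9853 -0.1707  0.0002] [-0.7974  1.1739  6.3373] [0.3043 0.2279 0.0479]
```

View pics/c2.png

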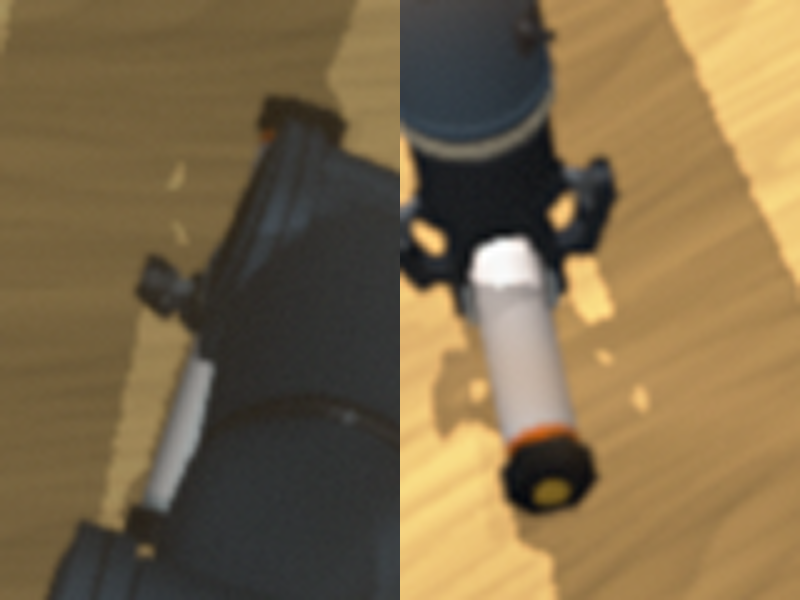

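```bash
cat >> h.py <<'E'
C=np.array([0.5485,0.1337,0.2206])
E
python3 - <<'E'
from h import *
d=back("scene",(249.8,338.2),.022);s=env.sense();e=s["eef_pos"];q=s["orientation"];y=2*np.arctan2(q[2],q[1])
u=np.array([np.cos(y),np.sin(y)]);r=d[:2]-e[:2];print(d,y,"along",r@u,"lat",-r[0]*u[1]+r[1]*u[0])
g=.137-r@u  # tube origin at TCP - ... : origin = TCP + (along-137)
print("tcp target", cr2w(C,(-.02+g,0,0))-[e[0],e[1],0], "turn",C[2]-y)
E
```

```text
[ 0.7127 -0.2793  0.022 ] -0.34306809803770816 along 0.13718624368954163 lat 0.0037569978352411867
tcp target [-0.0534  0.366   0.    ] turn 0.5636680980377081
```

```bash
python3 -m pendant '0 0 20 0 30;0 0 60 0 30;0 20 100 0.02 30;-5 60 115 0.1 30;-15 105 115 0.19 30;-25 155 115 0.28 30;-33 205 115 0.37 30;-40 255 115 0.46 30;-47 305 115 0.53 30;-53 345 115 0.564 30' 60;python3 -m pendant '0 10 0 0 30;0 21 0 0 30;0 21 0 0 30;0 21 0 0 30;0 21 0 0 30;0 21 0 0 30;0 21 0 0 30;0 21 0 0 30;0 21 0 0 30;0 21 0 0 30' 60
python3 - <<'E'
from h import *
import cv2
s=env.sense();print(s["eef_pos"],s["orientation"],w2cr(C,s["eef_pos"]))
for c in("scene","top"): cv2.imwrite(f"pics/{c}3.png",env.grab_frame(c))
a=cv2.imread("pics/top3.png")[160:310,220:320];a=cv2.resize(a,None,fx=4,fy=4,interpolation=cv2.INTER_CUBIC)
b=cv2.imread("pics/scene3.png")[160:310,300:400];b=cv2.resize(b,None,fx=4,fy=4,interpolation=cv2.INTER_CUBIC)
cv2.imwrite("pics/c3.png",np.hstack([a,b]))
E
```

```text
t: 8.4
eef_pos: [0.5284, 0.1104, 0.1186]
orientation: [-0.0, 0.994, 0.112, -0.0]
wrist_force: [0.3, 0.3, -3.3]
gripper_width: 0.449
gripper_force: 61.1
t: 9.65
eef_pos: [0.5292, 0.1293, 0.1189]
orientation: [-0.0, 0.994, 0.11, 0.0]
wrist_force: [-0.5, 0.8, -3.3]
gripper_width: 0.444
gripper_force: 61.2
[0.5292 0.1293 0.1189] [-0.      0.9939  0.1102  0.    ] [-0.0198 -0.0001  0.1189]
```

View pics/c3.png

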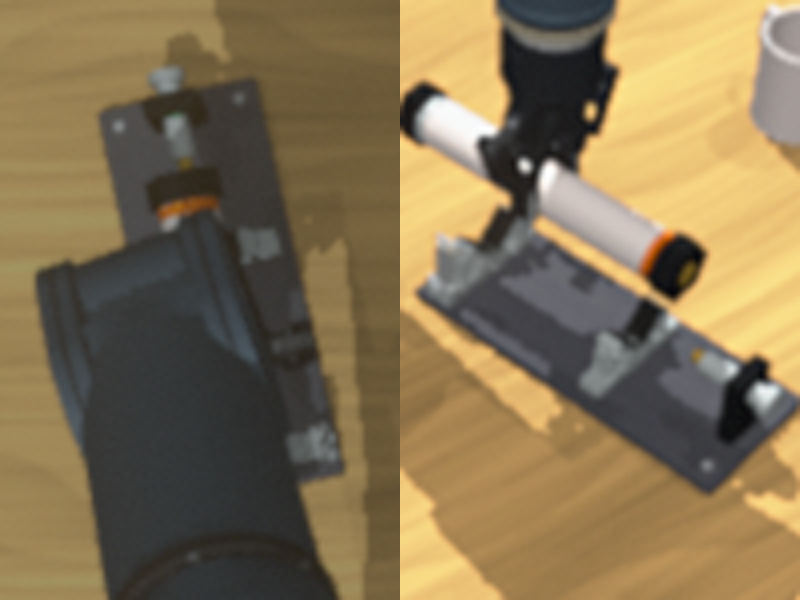

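```bash
python3 - <<'E'
from h import *
S=lambda u,v:((u-400)/4+300,v/4+160);T=lambda u,v:(u/4+220,v/4+160)
s=env.sense();a=s["eef_pos"][2]+.0177
print("disc",w2cr(C,back("scene",S(686,271),a)),"pin",w2cr(C,back("scene",S(697,355),.06)))
print("cap top mid(top cam)",w2cr(C,back("top",T(184,171),a+.022)),"ring",w2cr(C,back("top",T(188,204),a+.02)),"pin",w2cr(C,back("top",T(185,166),.06)),"screw",w2cr(C,back("top",T(177,118),.069)))
E
```

```text
disc [0.117  0.0037 0.1366] pin [0.1369 0.0041 0.06  ]
cap top mid(top cam) [ 0.1135 -0.0053  0.1586] ring [ 0.0916 -0.0029  0.1566] pin [0.1341 0.0013 0.06  ] screw [ 0.1672 -0.0013  0.069 ]
```

```bash
python3 -m pendant '0 1 -15 0 30;0 2 -35 0 30;0 2 -52 0 30;0 2 -62 0 30;0 2 -67 0 30;0 2 -70 0 30;0 2 -72 0 30;0 2 -73 0 30;0 2 -73 0 30;0 2 -73 0 30' 60
```

```text
t: 11.0
eef_pos: [0.5292, 0.1313, 0.046]
orientation: [-0.0, 0.994, 0.11, 0.0]
wrist_force: [0.4, 0.3, -2.9]
gripper_width: 0.453
gripper_force: 61.2
```

```bash
python3 -m pendant '0 0 -0.5 0 30;0 0 -1 0 30;0 0 -1.5 0 30;0 0 -2 0 30;0 0 -2.5 0 30;0 0 -3 0 30;0 0 -3 0 30;0 0 -3 0 30;0 0 -3 0 30;0 0 -3 0 30' 60
```

```text
t: 12.25
eef_pos: [0.5291, 0.1312, 0.0428]
orientation: [-0.0, 0.994, 0.11, -0.0]
wrist_force: [-0.7, 0.1, -3.0]
gripper_width: 0.449
gripper_force: 61.2
```

```bash
python3 -m pendant '0 0 -0.3 0 30;0 0 -0.6 0 30;0 0 -0.9 0 30;0 0 -1.2 0 30;0 0 -1.5 0 30;0 0 -1.5 0 30;0 0 -1.5 0 30;0 0 -1.5 0 30;0 0 -1.5 0 30;0 0 -1.5 0 30' 60
```

```text
t: 13.5
eef_pos: [0.5293, 0.1313, 0.0423]
orientation: [-0.0, 0.994, 0.11, 0.0]
wrist_force: [-3.6, -0.6, 13.2]
gripper_width: 0.449
gripper_force: 62.9
```

```bash
python3 -m pendant '0 0 1 0 30;0 0 1 0 30;2 0.4 1 0 30;4 0.9 1 0 30;6 1.3 1 0 30;8 1.8 1 0 30;10 2.2 1 0 30;11 2.5 1 0 30;12 2.7 1 0 30;12.6 2.8 1 0 30' 60; python3 - <<'E'
from h import *
F=[]
for i in range(4): env.grab_frame("top");F.append(env.sense()["wrist_force"])
print(np.array(F)@[.9758,.2188,0],F[-1],w2cr(C,env.sense()["eef_pos"]))
E
```

```text
t: 14.75
eef_pos: [0.5299, 0.1315, 0.0419]
orientation: [0.002, 0.994, 0.11, -0.011]
wrist_force: [-41.0, -4.3, 42.3]
gripper_width: 0.452
gripper_force: 65.4
[-40.2898 -40.1436 -40.5672 -40.5458] [-40.4687  -4.8282  41.3908] [-0.0187  0.0019  0.0419]
```

```bash
python3 - <<'E'
from h import *
import cv2
for c in("scene","top"): cv2.imwrite(f"pics/{c}4.png",env.grab_frame(c))
a=cv2.imread("pics/top4.png")[160:310,220:320];a=cv2.resize(a,None,fx=4,fy=4,interpolation=cv2.INTER_CUBIC)
b=cv2.imread("pics/scene4.png")[170:320,300:400];b=cv2.resize(b,None,fx=4,fy=4,interpolation=cv2.INTER_CUBIC)
cv2.imwrite("pics/c4.png",np.hstack([a,b]))
s=env.sense();print(s["wrist_torque"],s["orientation"],s["joint_pos"])
E
```

```text
[-0.9522  8.0829 -0.4907] [ 0.0016  0.9939  0.1101 -0.0108] [-0.3039  0.6379 -0.0371  1.9604  0.0383  0.5656 -1.7165]
```

View pics/c4.png

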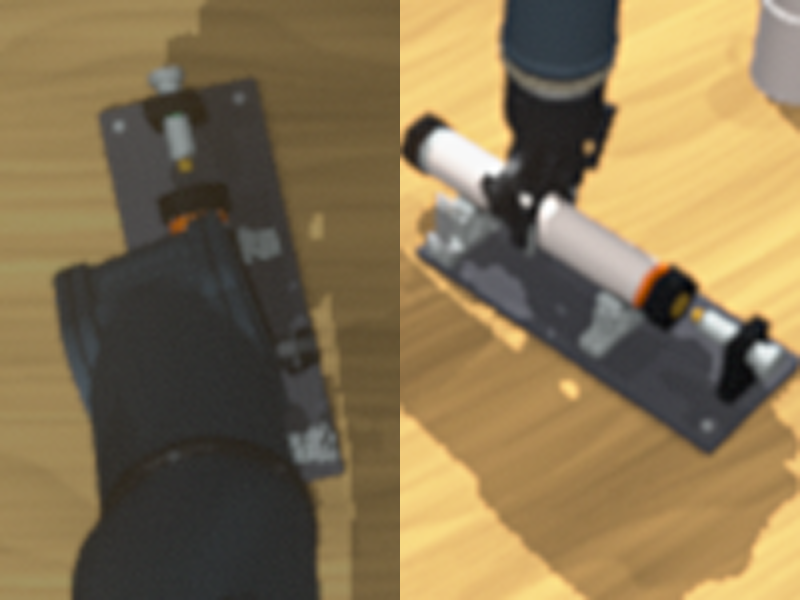

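```bash
python3 -m pendant '-6 -1.3 0 0 30;-12.6 -2.8 0 0 30;-12.6 -2.8 1 0 30;-12.6 -2.8 1.5 0 30;-12.6 -2.8 2 0 30;-12.6 -2.8 2 0 30;-12.6 -2.8 2 0 30;-12.6 -2.8 2 0 30;-12.6 -2.8 2 0 30;-12.6 -2.8 2 0 30' 60; python3 - <<'E'
from h import *
s=env.sense();print(s["wrist_force"],s["wrist_torque"],s["orientation"],w2cr(C,s["eef_pos"]))
E
```

```text
t: 16.3
eef_pos: [0.5291, 0.1313, 0.0443]
orientation: [-0.0, 0.994, 0.11, -0.0]
wrist_force: [-0.1, -0.6, -4.4]
gripper_width: 0.451
gripper_force: 61.2
[-0.0759 -0.6012 -4.4373] [ 0.0012 -0.0176  0.0099] [-0.      0.9939  0.1102 -0.    ] [-0.0194  0.0019  0.0443]
```

```bash
python3 -m pendant '2 0.4 0 0 30;4 0.9 0 0 30;6 1.3 0 0 30;8 1.8 0 0 30;10 2.2 0 0 30;11 2.4 0 0 30;11.7 2.6 0 0 30;11.7 2.6 -0.5 0 30;11.7 2.6 -0.8 0 30;11.7 2.6 -0.8 0 30' 60; python3 - <<'E'
from h import *
F=[]
for i in range(4): env.grab_frame("top");F.append(env.sense()["wrist_force"])
print(np.array(F)@[.9758,.2188,0],F[-1],w2cr(C,env.sense()["eef_pos"]))
E
```

```text
t: 17.55
eef_pos: [0.5408, 0.1338, 0.0435]
orientation: [0.0, 0.994, 0.11, -0.0]
wrist_force: [0.3, 0.4, -3.0]
gripper_width: 0.447
gripper_force: 61.2
[-0.3954 -0.5017  0.1872 -0.1363] [-0.2367  0.4326 -2.9054] [-0.0074  0.0018  0.0436]
```

```bash
cat > f.py <<'E'
from h import *
F=[]
for i in range(6): env.grab_frame("top");F.append(env.sense()["wrist_force"])
print("F",(np.array(F)@[.9758,.2188,0]).mean(),np.mean(F,0),"cr",w2cr(C,env.sense()["eef_pos"])*1000,env.sense()["t"])
E
python3 -m pendant '0.5 0.1 0 0 30;1 0.2 0 0 30;1.5 0.3 0 0 30;2 0.4 0 0 30;2.4 0.5 0 0 30;2.9 0.6 0 0 30;2.9 0.6 0 0 30;2.9 0.6 0 0 30;2.9 0.6 0 0 30;2.9 0.6 0 0 30' 60 |grep wrist;python3 f.py
```

```text
wrist_force: [-0.6, -0.3, -4.0]
F -0.6382952852569267 [-0.6399 -0.0636 -3.4495] cr [-4.4654  1.7808 43.5512] 19.3
```

```bash
python3 -m pendant '0.5 0.1 0 0 30;1 0.2 0 0 30;1.5 0.3 0 0 30;2 0.4 0 0 30;2 0.4 0 0 30;2 0.4 0 0 30;2 0.4 0 0 30;2 0.4 0 0 30;2 0.4 0 0 30;2 0.4 0 0 30' 60 |grep wrist;python3 f.py
```

```text
wrist_force: [-1.0, 0.4, -2.6]
F -0.855736746262514 [-0.9656  0.3955 -3.4664] cr [-2.4594  1.7147 43.5256] 20.85
```

```bash
python3 -m pendant '0.5 0.1 0 0 30;1 0.2 0 0 30;1.5 0.3 0 0 30;2 0.4 0 0 30;2 0.4 0 0 30;2 0.4 0 0 30;2 0.4 0 0 30;2 0.4 0 0 30;2 0.4 0 0 30;2 0.4 0 0 30' 60 |grep wrist;python3 f.py
```

```text
wrist_force: [-1.7, 0.7, -3.6]
F -1.4377256744559401 [-1.5886  0.514  -3.447 ] cr [-0.4016  1.679  43.5236] 22.4
```

```bash
python3 -m pendant '0.2 0.05 0 0 30;0.4 0.1 0 0 30;0.6 0.15 0 0 30;0.8 0.2 0 0 30;0.8 0.2 0 0 30;0.8 0.2 0 0 30;0.8 0.2 0 0 30;0.8 0.2 0 0 30;0.8 0.2 0 0 30;0.8 0.2 0 0 30' 60 |grep wrist;python3 f.py
```

```text
wrist_force: [-1.8, 0.1, -2.8]
F -1.0685633246870456 [-1.1621  0.2989 -3.5778] cr [ 0.4246  1.716  43.5403] 23.95
```

```bash
python3 -m pendant '0.2 0.05 0 0 30;0.4 0.1 0 0 30;0.6 0.15 0 0 30;0.8 0.2 0 0 30;0.8 0.2 0 0 30;0.8 0.2 0 0 30;0.8 0.2 0 0 30;0.8 0.2 0 0 30;0.8 0.2 0 0 30;0.8 0.2 0 0 30' 60 |grep wrist;python3 f.py
```

```text
wrist_force: [-4.6, -0.6, -3.4]
F -5.15925189266929 [-5.0884 -0.8866 -3.5435] cr [ 1.0563  1.7083 43.4952] 25.5
```

```bash
python3 -m pendant '0.2 0.05 0 0 30;0.4 0.1 0 0 30;0.6 0.15 0 0 30;0.6 0.15 0 0 30;0.6 0.15 0 0 30;0.6 0.15 0 0 30;0.6 0.15 0 0 30;0.6 0.15 0 0 30;0.6 0.15 0 0 30;0.6 0.15 0 0 30' 60 |grep wrist;python3 f.py
```

```text
wrist_force: [-6.5, -0.3, -2.5]
F -6.588704788947228 [-6.5301 -0.9903 -3.402 ] cr [ 1.075   1.6628 43.3113] 27.05
```

```bash
python3 -m pendant '-0.6 -0.15 0 0 30;-1 -0.2 0 0 30;-1 -0.2 -0.4 0 30;-1 -0.2 -0.8 0 30;-1 -0.2 -1.1 0 30;-1 -0.2 -1.3 0 30;-1 -0.2 -1.3 0 30;-1 -0.2 -1.3 0 30;-1 -0.2 -1.3 0 30;-1 -0.2 -1.3 0 30' 60;python3 f.py
```

```text
t: 28.3
eef_pos: [0.5492, 0.1359, 0.0429]
orientation: [-0.0, 0.994, 0.11, 0.0]
wrist_force: [-5.7, 0.1, 5.8]
gripper_width: 0.452
gripper_force: 62.1
F -6.484376533787791 [-6.6284 -0.0748  5.0442] cr [ 1.0929  1.9696 42.9135] 28.6
```

```bash
python3 -m pendant '-0.3 -0.1 0.3 0 30;-0.3 -0.1 0.3 0 50;-0.3 -0.1 0.3 0 65;-0.3 -0.1 0.3 0 80;-0.3 -0.1 0.3 0 85;-0.3 -0.1 0.3 0 85;0 0 10 0 85;0 0 30 0 85;0 0 60 0 85;0 0 100 0 85' 20
python3 - <<'E'
from h import *
import cv2
for c in("scene","top"): cv2.imwrite(f"pics/{c}5.png",env.grab_frame(c))
b=cv2.imread("pics/scene5.png")[150:300,290:430];b=cv2.resize(b,None,fx=5,fy=4*1.25,interpolation=cv2.INTER_CUBIC)
b=b[:600];cv2.imwrite("pics/c5.png",b)
s=env.sense();print(s["t"],s["joint_pos"],s["eef_pos"],s["wrist_force"])
r=.094,.032
for a in np.arange(1.7,-.01,-.1): 
    p=cr2w(C,(-.075,.042-.094*np.cos(a)+.032*np.sin(a),.06+.094*np.sin(a)+.032*np.cos(a)));print(round(a,2),p*1000,w2cr(C,p)[1:]*1000)
E
```

```text
t: 29.85
eef_pos: [0.5485, 0.1355, 0.1433]
orientation: [0.0, 0.994, 0.11, -0.001]
wrist_force: [0.3, 1.0, 0.5]
gripper_width: 0.994
gripper_force: 0.0
29.95 [-0.2986  0.5029 -0.0392  1.8396  0.0268  0.7924 -1.702 ] [0.5512 0.1362 0.1468] [-0.0235  0.5293 -0.2895]
1.7 [456.5334 201.0532 149.0935] [ 85.8447 149.0935]
1.6 [458.5276 192.1605 153.0255] [ 76.7311 153.0255]
1.5 [460.5977 182.9292 156.0281] [ 67.2705 156.0281]
1.4 [462.7231 173.4515 158.0712] [ 57.5575 158.0712]
1.3 [464.8825 163.8222 159.1344] [ 47.689  159.1344]
1.2 [467.0543 154.1373 159.2071] [ 37.7636 159.2071]
1.1 [469.2168 144.4938 158.2886] [ 27.8806 158.2886]
1.0 [471.3485 134.988  156.3879] [ 18.1387 156.3879]
0.9 [473.428  125.7147 153.5242] [  8.6351 153.5242]
0.8 [475.4346 116.7668 149.7261] [ -0.535  149.7261]
0.7 [477.3482 108.2336 145.0314] [ -9.2802 145.0314]
0.6 [479.1496 100.2003 139.4871] [-17.513  139.4871]
0.5 [480.821   92.7472 133.1486] [-25.1511 133.1486]
0.4 [482.3455  85.9489 126.0793] [-32.1183 126.0793]
0.3 [483.708   79.8731 118.3497] [-38.345  118.3497]
0.2 [484.8948  74.5807 110.037 ] [-43.7688 110.037 ]
0.1 [485.8941  70.1245 101.2245] [-48.3357 101.2245]
-0.0 [486.6959  66.549   92.    ] [-52.  92.]
```

View pics/c5.png

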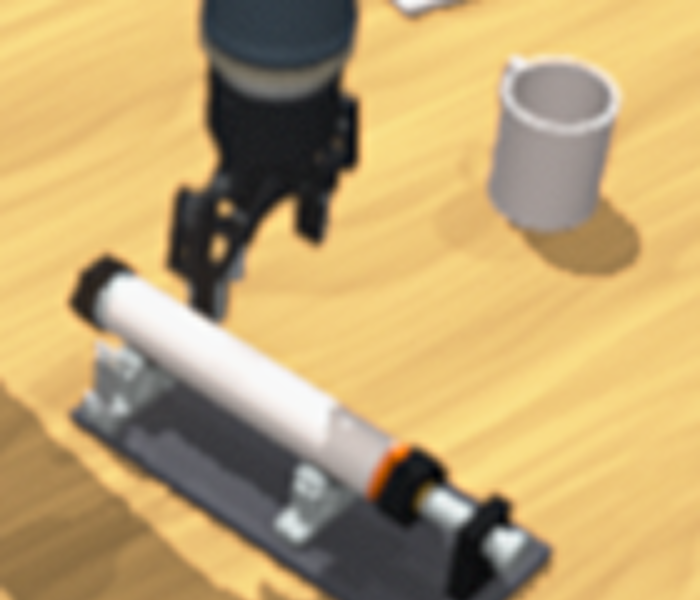

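```bash
python3 -m pendant '0 0 35 0 40;-5 20 45 0 0;-15 60 45 0 0;-25 100 45 0 0;-31 124 45 0 0;-55 119 45 0 0;-80 114 45 0 0;-104 108 45 0 0;-104 108 30 0 0;-104 108 10 0 0' 20
python3 - <<'E'
from h import *
import cv2
for c in("scene","top"): cv2.imwrite(f"pics/{c}6.png",env.grab_frame(c))
a=cv2.imread("pics/top6.png")[180:300,220:320];a=cv2.resize(a,None,fx=4,fy=4,interpolation=cv2.INTER_CUBIC)
b=cv2.imread("pics/scene6.png")[140:260,290:390];b=cv2.resize(b,None,fx=4,fy=4,interpolation=cv2.INTER_CUBIC)
cv2.imwrite("pics/c6.png",np.hstack([a,b]))
s=env.sense();print(w2cr(C,s["eef_pos"]),s["gripper_width"])
E
```

```text
t: 31.2
eef_pos: [0.4441, 0.2449, 0.1519]
orientation: [-0.0, 0.994, 0.111, 0.0]
wrist_force: [-1.1, 0.6, -0.4]
gripper_width: -0.003
gripper_force: 0.0
[-0.0787  0.1306  0.1504] 0.002979419590018771
```

View pics/c6.png

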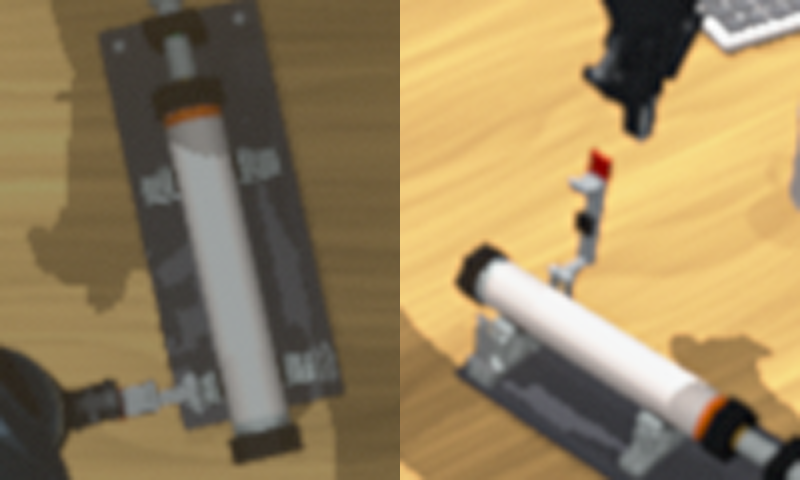

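```bash
python3 -m pendant '3 1 -12 0 0;5 -7 -16 0 0;8 -21 -16 0 0;11 -35 -16 0 0;14 -49 -16 0 0;17 -63 -16 0 0;20 -77 -16 0 0;23 -91 -16 0 0;26 -105 -16 0 0;29 -115 -16 0 0' 20
python3 - <<'E'
from h import *
import cv2
for c in("scene","top"): cv2.imwrite(f"pics/{c}7.png",env.grab_frame(c))
s=env.sense();print(s["t"],w2cr(C,s["eef_pos"]),s["wrist_force"])
for c in("scene","top"):
  for d in env.spot_in(c,"strap_tab"):
    px=d["rect"][:2];f=lambda a:proj(c,cr2w(C,(-.075,.042-.094*np.cos(a[0])+.032*np.sin(a[0]),.06+.094*np.sin(a[0])+.032*np.cos(a[0]))))-px
    r=least_squares(f,[.7]);print(c,d["rect"],d["confidence"],r.x,r.fun)
E
```

```text
t: 32.55
eef_pos: [0.4741, 0.1275, 0.1362]
orientation: [0.0, 0.994, 0.11, -0.0]
wrist_force: [-0.8, 1.2, -0.2]
gripper_width: -0.003
gripper_force: 0.2
32.65 [-0.0739  0.0098  0.1362] [-0.4964  0.4033  0.8535]
scene [326.9, 205.2, 18.0, 17.5] 0.61 [0.6311] [-9.2001 -6.1609]
scene [181.3, 357.9, 65.3, 46.3] 0.37 [-0.8358] [ 129.6212 -124.4618]
```

```bash
python3 -m pendant '2 -10 0 0 0;4 -20 -2 0 0;6.5 -30 -5 0 0;9 -40 -9 0 0;11 -50 -14 0 0;13 -58 -18 0 0;14 -62 -21 0 0;14 -62 -23 0 0;14 -62 -23 0 0;14 -62 -23 0 0' 20; python3 - <<'E'
from h import *
s=env.sense();print(w2cr(C,s["eef_pos"]),s["wrist_force"],s["wrist_torque"])
E
```

```text
t: 34.0
eef_pos: [0.4879, 0.067, 0.1133]
orientation: [-0.0, 0.994, 0.11, 0.0]
wrist_force: [-1.1, -0.1, -0.1]
gripper_width: 0.001
gripper_force: 0.0
[-0.0737 -0.0518  0.1133] [-1.0672 -0.0744 -0.0737] [ 0.0371 -0.0057  0.0363]
```

```bash
python3 -m pendant '0 -1 -3 0 0;0 -2 -5 0 0;0 -2 -7 0 0;0 -2 -8 0 0;0 -2 -9 0 0;0 -2 -10 0 0;0 -2 -10 0 0;0 -2 -10 0 0;0 -2 -10 0 0;0 -2 -10 0 0' 20; python3 -m pendant '0 0 -1 0 0;0 0 -2 0 0;0 0 -3 0 0;0 0 -3.5 0 0;0 0 -4 0 0;0 0 -4 0 0;0 0 -4 0 0;0 0 -4 0 0;0 0 -4 0 0;0 0 -4 0 0' 20
```

```text
t: 35.25
eef_pos: [0.488, 0.0645, 0.1034]
orientation: [0.0, 0.994, 0.11, 0.0]
wrist_force: [-1.5, -1.5, 5.4]
gripper_width: -0.001
gripper_force: 2.7
t: 36.5
eef_pos: [0.4883, 0.0637, 0.0994]
orientation: [0.0, 0.994, 0.11, 0.0]
wrist_force: [0.4, -4.9, 5.6]
gripper_width: -0.001
gripper_force: 2.7
```

```bash
python3 -m pendant '0 0 -0.4 0 0;0 0 -0.8 0 0;0 0 -1.2 0 0;0 0 -1.5 0 0;0 0 -1.5 0 0;0 0 -1.5 0 0;0 0 -1.5 0 0;0 0 -1.5 0 0;0 0 -1.5 0 0;0 0 -1.5 0 0' 20; python3 -m pendant '0 0 -0.4 0 0;0 0 -0.8 0 0;0 0 -1.2 0 0;0 0 -1.2 0 0;0 0 -1.2 0 0;0 0 -1.2 0 0;0 0 -1.2 0 0;0 0 -1.2 0 0;0 0 -1.2 0 0;0 0 -1.2 0 0' 20
```

```text
t: 37.75
eef_pos: [0.4883, 0.0642, 0.0978]
orientation: [0.0, 0.994, 0.11, 0.0]
wrist_force: [0.2, -3.8, 5.2]
gripper_width: -0.005
gripper_force: 2.6
t: 39.0
eef_pos: [0.4879, 0.0647, 0.0965]
orientation: [-0.0, 0.994, 0.11, -0.0]
wrist_force: [0.7, 0.2, 1.5]
gripper_width: 0.003
gripper_force: 0.5
```

```bash
python3 -m pendant '0 0 -0.4 0 0;0 0 -0.8 0 0;0 0 -1 0 0;0 0 -1 0 0;0 0 -1 0 0;0 0 -1 0 0;0 0 -1 0 0;0 0 -1 0 0;0 0 -1 0 0;0 0 -1 0 0' 20; python3 - <<'E'
from h import *
s=env.sense();print(w2cr(C,s["eef_pos"]),s["wrist_force"])
E
```

```text
t: 40.25
eef_pos: [0.4879, 0.0646, 0.0955]
orientation: [-0.0, 0.994, 0.11, -0.0]
wrist_force: [0.2, -0.3, 0.7]
gripper_width: 0.004
gripper_force: 0.7
[-0.0743 -0.0542  0.0955] [ 0.1898 -0.3062  0.699 ]
```

```bash
python3 -m pendant '0 0 -0.4 0 0;0 0 -0.8 0 0;0 0 -1.2 0 0;0 0 -1.2 0 0;0 0 -1.2 0 0;0 0 -1.2 0 0;0 0 -1.2 0 0;0 0 -1.2 0 0;0 0 -1.2 0 0;0 0 -1.2 0 0' 20; python3 - <<'E'
from h import *
import cv2
s=env.sense();print(w2cr(C,s["eef_pos"]),s["wrist_force"])
for c in("scene","top"): cv2.imwrite(f"pics/{c}8.png",env.grab_frame(c))
a=cv2.imread("pics/top8.png")[180:300,220:320];a=cv2.resize(a,None,fx=4,fy=4,interpolation=cv2.INTER_CUBIC)
b=cv2.imread("pics/scene8.png")[160:280,290:390];b=cv2.resize(b,None,fx=4,fy=4,interpolation=cv2.INTER_CUBIC)
cv2.imwrite("pics/c8.png",np.hstack([a,b]))
E
```

```text
t: 41.5
eef_pos: [0.4879, 0.0646, 0.0943]
orientation: [-0.0, 0.994, 0.11, -0.0]
wrist_force: [-0.4, -0.3, 0.3]
gripper_width: 0.0
gripper_force: 0.0
[-0.0742 -0.0541  0.0943] [-0.3638 -0.3304  0.3398]
```

View pics/c8.png

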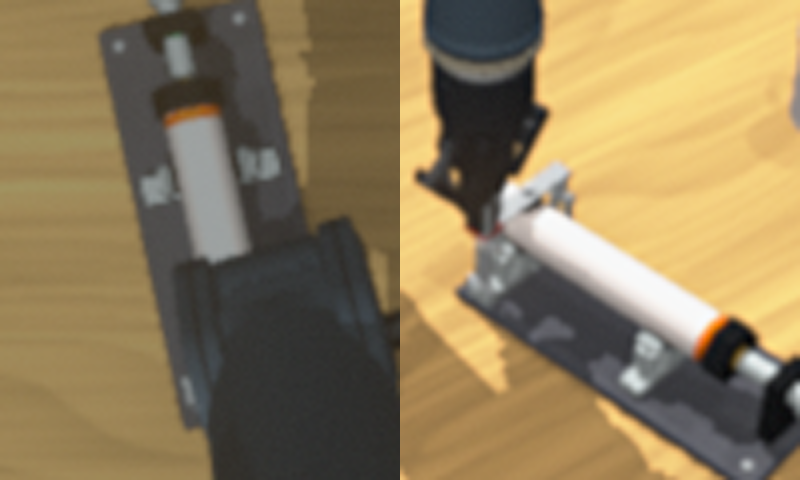

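```bash
python3 -m pendant '0 0 5 0 0;0 0 20 0 0;0 0 50 0 0;10 -50 80 0 0;20 -100 100 0 0;30 -150 110 0 0;40 -190 110 0 0;40 -190 110 0 0;40 -190 110 0 0;40 -190 110 0 0' 20; python3 - <<'E'
from h import *
import cv2
for c in("scene","top"):
  im=env.grab_frame(c);cv2.imwrite(f"pics/{c}9.png",im);i=im.astype(int)
  m=((i[...,2]>90)&(i[...,1]<.45*i[...,2])&(i[...,0]<.5*i[...,2])).astype(np.uint8)
  for a in (0,.05,.12,.2): 
    print(c,a,proj(c,cr2w(C,(-.075,.042-.094*np.cos(a)+.032*np.sin(a),.06+.094*np.sin(a)+.032*np.cos(a)))))
  n,_,st,ce=cv2.connectedComponentsWithStats(m)
  print([(st[k,4],ce[k]) for k in range(1,n) if st[k,4]>5])
  print([(d["rect"],d["confidence"]) for d in env.spot_in(c,"strap_tab")][:1])
E
```

```text
t: 42.85
eef_pos: [0.5278, -0.124, 0.2044]
orientation: [-0.0, 0.994, 0.111, -0.0]
wrist_force: [-0.2, 0.4, 0.2]
gripper_width: -0.002
gripper_force: 0.0
scene 0 [309.4287 216.844 ]
scene 0.05 [309.8092 215.478 ]
scene 0.12 [310.4296 213.5292]
scene 0.2 [311.2604 211.2628]
[(np.int32(23), array([536.7391, 156.5652])), (np.int32(33), array([310.4545, 216.303 ]))]
[([322.5, 214.1, 20.8, 19.8], 0.48)]
top 0 [300.2679 268.8391]
top 0.05 [299.5631 268.9321]
top 0.12 [298.4338 269.0972]
top 0.2 [296.9439 269.3353]
[(np.int32(6), array([104.5, 166.5])), (np.int32(6), array([109.5, 184.5])), (np.int32(48), array([299.8125, 269.2708]))]
[([284.9, 274.9, 40.1, 11.8], 0.53)]
```

```bash
python3 - <<'E'
from h import *
import cv2
for f in("scene5","scene8","scene9","top8","top9"):
  h=cv2.cvtColor(cv2.imread(f"pics/{f}.png"),cv2.COLOR_BGR2HSV);m=cv2.inRange(h,(6,215,120),(16,255,255))
  sub=np.zeros_like(m);sub[150:300,230:420]=m[150:300,230:420];y,x=np.nonzero(sub);print(f,len(x),x.mean(),y.mean())
for n in (8,9):
  i=cv2.imread(f"pics/scene{n}.png").astype(int)[200:230,300:325];m=(i[...,2]>90)&(i[...,1]<.45*i[...,2])&(i[...,0]<.5*i[...,2]);y,x=np.nonzero(m);print(n,len(x),x.mean()+300,y.mean()+200,y.max()+200)
E
```

```text
scene5 14 367.35714285714283 243.0
scene8 15 367.4 243.33333333333334
scene9 15 367.53333333333336 243.2
top8 0 nan nan
top9 0 nan nan<stdin>:5: RuntimeWarning: Mean of empty slice.
  ret = ret.dtype.type(ret / rcount)
<stdin>:7: RuntimeWarning: Mean of empty slice.
Traceback (most recent call last):
ValueError: zero-size array to reduction operation maximum which has no identity
```

Tube unmoved, strap shut and holding with nothing touching it.

```bash
python3 -c "
from station import env
print(env.sense()['t'],env.finish_job())"
```

```text
the job is handed in; nothing more can be done
43.05 None
```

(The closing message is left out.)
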